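# Charge the faceting lap with a brush

## Task

Charge the lap of the gem-faceting machine: take the brush from its rest, dip its bristles into the small open pot until the tip is in the lower half of the pot, then gently dab the tip on the flat grey face of the lap, between the brass nut and the rim. Lay the brush back in both forks of its rest, with the bristles at the same end as before, and let go. Do not tip the pot or push it or the jar, the bottle and the box out of place.

Things in the scene. Friction and masses are not known exactly. Their poses are not given: they have to be found in the camera images.
- brush: Round brush, 197 mm long: wooden handle 14 mm in diameter, aluminium ferrule (15 mm), dark bristles 25 mm long tapering to 6 mm. Origin on its axis in the handle, 105 mm from the bristle tip and 92 mm from the handle end; own x runs along the brush, the bristles towards -x. Starts lying level in the rest. 45 g or so; rigid.
- brush_tip (a point): End of the bristles, on the brush's axis (105 mm along -x from the brush's origin).
- rest: Fixed aluminium brush rest: base plate 150 x 60 x 8 mm and two V-shaped forks 100 mm apart (at x = -50 and +50 mm, each 8 mm thick along x, tops about 58 mm high and 44 mm wide). Origin at the centre of its underside on the bench. The brush lies along its x axis, bristles towards -x, brush axis 50 mm above the bench.
- pot: Small open round white ceramic pot, loose, 55 mm high, 84 mm outer diameter at the rim and tapering a little downwards, wall 4 mm. Origin at the centre of its underside, z up.
- pot_rim (a point): Centre of the pot's mouth, at rim height (55 mm).
- pot_in (a point): Centre of the pot's inner floor.
- machine: Fixed cream gem-faceting machine, 280 x 280 mm, origin at the centre of its underside. Pan walls up to 22 mm thick: far (+x) 100 mm high, sides 90, near 73. Far left corner (+115, +115): mast 213 mm high, head 45 mm wide, its rod reaching back to x = +30 at 190 mm height. On the far wall (+128, +40): drip tap 160 mm high, hose ending at (+100, +68, 140).
- lap: The flat grey disc in the middle of the machine, 150 mm in diameter, 12 mm thick; does not turn. Origin at the centre of its underside, 75 mm above the bench.
- lap_center (a point): Centre of the lap at the height of its flat top face (87 mm above the bench). Around it stands a brass nut: foot 44 mm in diameter and 5 mm high, neck 24 mm in diameter, its top 22 mm above the face.
- jar: Bystander: closed white jar with an aluminium lid, 72 mm in diameter, 60 mm high. Origin at the centre of its underside.
- bottle: Bystander: white bottle with cap, 56 mm in diameter, 110 mm high. Origin at the centre of its underside.
- dop_box: Bystander: open dark wooden box with brass sticks, 100 x 75 x 30 mm. Origin at the centre of its underside.
There are look-alikes about, which are no part of the job. What is shaped like the pot but green or pink is not meant.

How it is judged:
On the way, in this order (a step that is already met when the one before it is completed fails the run):
1. the bristle tip is in the lower half of the pot (less than 30 mm above the pot's underside, inside its wall) (z of brush_tip in the frame of pot between 0 and 0.03 m and horizontal distance between brush_tip and pot_in below 0.033 m), for 0.1 s.
2. the bristle tip touches the lap's flat face between nut and rim (tip end 22 to 75 mm from the lap's centre) (contact force between brush and lap above 0.15 N and z of brush_tip in the frame of lap_center below 0.01 m and horizontal distance between brush_tip and lap_center between 0.022 and 0.075 m), for 0.04 s.
At the end, for the whole second after the job is handed in: Brush released at rest in both forks: origin 44-56 mm above the rest's underside, within 10 mm of its centre line; tip 40-60 mm high, 70-140 mm from the rest's centre on the -x side. Pot upright within 0.1 rad; pot, jar, bottle, box within 30 mm of their starts (z of brush in the frame of rest between 0.044 and 0.056 m and y of brush in the frame of rest between -0.01 and 0.01 m and z of brush_tip in the frame of rest between 0.04 and 0.06 m and x of brush_tip in the frame of rest between -0.14 and -0.07 m and linear speed of brush below 0.02 m/s and contact force between brush and the fingers below 0.05 N and angle between pot's own z axis and vertical below 0.1 rad and distance of each of pot, jar, bottle, dop_box from where it was at the start of the episode below 0.03 m); the robot touches nothing.
It fails at once if the pot is tipped by more than 0.35 rad or pushed more than 30 mm (angle between pot's own z axis and vertical above 0.35 rad or distance of pot from where it was at the start of the episode above 0.03 m).
It fails at once if the jar, the bottle or the box is pushed more than 30 mm (distance of any of jar, bottle, dop_box from where it was at the start of the episode above 0.03 m).
It fails at once if the brush is pressed on the lap with more than 20 N (contact force between brush and lap above 20 N).
It also fails if it takes over 61 s, if anything falls off the work surface, if the arm or the gripper's body presses on something with over 40 N, if the wrist force passes 120 N, or if a joint passes its speed limit or range.

## Robot

A 7-joint arm with a two-finger parallel gripper is mounted at the origin on the work surface. World frame = base frame: x ahead of the robot, y to its left, z up, the work surface at z = 0. Lengths are in m, angles in rad, forces in N, time in s.
With the tool pointing down it reaches from about 0.4 to 0.85 m from the base axis. Payload 10.4 kg.
Tool frame: the origin (TCP) lies between the finger pads; the fingertips stand manip.tcp_to_tips ahead of it and the grasp point (between the pads) lies 2 mm behind it (manip.tcp_to_tips is the distance from the TCP to the fingertips, in m); y points along the fingers, z is the direction in which the jaws open and shut, and the axes are right-handed (so a half turn about y gives the same grasp; the last joint's range is limited). The gripper opens to 85 mm and grips with 20 to 120 N. Pads are 22 mm wide; open, the fingers measure 114 mm over their backs; the gripper's body (76 mm by 85 mm) begins 54 mm behind the grasp point. The pads swing forward as they close: fully open they stand 13 mm farther back than shut.
Start: joints at [-1.305, 0.332, -0.065, 1.46, 0.022, 1.35, -0.088], TCP at [0.178, 0.599, 0.248] pointing down, gripper open.
Joint ranges: [-2.6, 2.6], [-0.5, 2.12], [-1.47, 1.34], [0.16, 2.42], [-1.27, 4.41], [0.06, 2.06], [-2.6, 2.6]. Speed limits (rad/s): [2.22, 2.22, 2.79, 2.79, 3.14, 3.14, 3.14].

## Interface

Orientations are given as a unit quaternion [x, y, z, w].
In Python, from workcell import manip gives the robot as it stands. The module is installed in compiled form; this text tells all that it offers.
- The arm moves only by the tool move_arm, never from a script. Its argument "increments" is a list of rows, each an object with "offset": the shift along the tool's x, y, z in m, a list of three; "yaw": the turn about the tool's y in degrees; "jaw": the closure in counts, from 0 (fully open) to 255 (shut). In form: [{"offset": [tx, ty, tz], "yaw": yaw, "jaw": jaw}, ...]. A call has 1 to 10 rows; each row is the pose to reach, as a shift and turn from the pose measured when the call began, along the tool's axes at that moment; what a row does not reach only later rows make up. A row lasts 1/12 s, in which the tool goes at most 41.7 mm and 7.16 degrees, less where a joint would pass 70% of its speed; a pose out of reach is approached as far as the arm can. A call with a gripper value outside its range is refused whole. The fingers move at their own pace and stop on an object; "squeeze" is the grip in N (left out, the last holds). Time passes only in rows, so rows that repeat a pose let the fingers close. It gives the time, the measured TCP pose, the force and the opening at its end, in the units of the state.
- manip.get_obs(): the state, without advancing time (a new reading comes with each control period).
- manip.camera(name): name is "side" or "top"; returns a dict with "pixels" (420x560x3 uint8, red, green, blue), "depth" (420x560 float32, m along the optical axis (not along the pixel's ray), 0 where there is no reading), "intrinsics" (3x3 intrinsics, pixels), "R" (3x3) and "t" (3): a world point X has camera coordinates R X + t. Camera axes: x right, y down, z forward; pixel columns grow to the right and rows downward; lengths in m; the calibration is good to about 2 mm. A picture is of the moment at which its call begins.
- manip.hand_in(): hands the job in, once; it reports no verdict.
Trained networks look in a picture, given as the dict that the camera call returned (one of the last four; its "shot" number tells which), for a name from the list of things; names that differ only in an ending like _2 or _b are one class to them, and where a whole thing is asked for, a point or a joint stands for the part that bears it (a point fixed in the world has none). Each returns a list of dicts, best first, with "confidence" (0 to 1); they miss things now and then, are a little off and sometimes report something else, mostly with a low value. They report only what shows in the picture. A call takes as long as a camera call. They do not tell look-alikes from the thing itself.
- manip.recognise(picture, query): "bbox" ([left, top, right, bottom] in pixels, round what is visible of it).
- manip.spot_point(picture, query): "centre" ([column, row] in pixels: a listed point, or the origin of a listed thing).
The state is a dict: "clock": time; "joint_pos": joint angles; "joint_velocities": joint speeds; "tau": joint torques, N m; "position": TCP position; "ee_rot": TCP orientation; "ft_force": force on the tool from outside, world axes, zero at the start; "torque": the same for the moment, N m; "grip_width": opening from 0.0 (shut) to 1.0 (fully open).
Only numpy, scipy, OpenCV 4.12 (cv2) and the standard library are available. Lean on these libraries where they do the work, as an engineer would, in place of code of your own. Each camera call takes 0.05 s, during which the arm holds its last target. There are 200 camera calls.

## Working session

There is one attempt and no reset: what is moved stays moved. The work goes in short steps, Python scripts to look and compute and a tool call to move; the robot and the scene stay as the last step left them, time stands still between calls to the robot, and variables do not carry over. Pictures are saved under pics/ and viewed, about 8 in all and at most 12, crops included, and the job is handed in when it is done.

Besides the shell and the picture viewer there is one more tool, called after ">>>" as a command line: name --argument value ..., lists and objects as JSON in quotes. move_arm: Moves the arm, as the interface text tells. Its arguments: {"type":"object","properties":{"increments":{"type":"array","items":{"type":"object","properties":{"offset":{"type":"array","items":{"type":"number"}},"yaw":{"type":"number"},"jaw":{"type":"number"}}}},"squeeze":{"type":"number"}},"required":["increments"]}

```bash
mkdir -p pics
cat > h.py <<'E'
import numpy as np, cv2
from workcell import manip
def save(p,n,crop=None,s=1):
    im=p["pixels"][:,:,::-1]
    if crop: l,t,r,b=crop; im=im[t:b,l:r]
    cv2.imwrite(f"pics/{n}.png",cv2.resize(im,None,fx=s,fy=s,interpolation=cv2.INTER_CUBIC))
def ray(p,uv):
    K,R,t=p["intrinsics"],np.array(p["R"]),np.array(p["t"])
    d=R.T@(np.linalg.inv(K)@np.array([uv[0],uv[1],1.]));return -R.T@t,d
def at_z(p,uv,z):
    o,d=ray(p,uv);return o+d*(z-o[2])/d[2]
def at_depth(p,uv):
    o,d=ray(p,uv);c,r=int(round(uv[0])),int(round(uv[1]))
    return o+d*p["depth"][r,c]
def cloud(p):
    v,u=np.mgrid[:420,:560];K=np.linalg.inv(p["intrinsics"])
    d=np.stack([u,v,np.ones_like(u)],-1)@K.T*p["depth"][...,None]
    return (d-np.array(p["t"]))@np.array(p["R"])
def proj(p,X):
    q=p["intrinsics"]@(np.array(p["R"])@np.array(X)+np.array(p["t"]));return q[:2]/q[2]
E
python3 - <<'E'
from h import *
np.set_printoptions(precision=3,suppress=True)
o=manip.get_obs();print({k:np.round(v,3) for k,v in o.items()},manip.tcp_to_tips)
P={}
for n in("top","side"):
    p=manip.camera(n);P[n]=p
    for q in("brush","rest","pot","machine","jar","bottle","dop_box"):
        print(n,q,[(np.round(r["bbox"]),round(r["confidence"],2)) for r in manip.recognise(p,q)])
    for q in("brush","brush_tip","rest","pot_rim","pot_in","lap_center"):
        print(n,q,[(np.round(r["centre"],1),round(r["confidence"],2),at_depth(p,r["centre"])) for r in manip.spot_point(p,q)])
both=np.vstack([P["top"]["pixels"],P["side"]["pixels"]])[:,:,::-1]
cv2.imwrite("pics/a.png",cv2.resize(np.hstack([P["top"]["pixels"],P["side"]["pixels"]])[:,:,::-1],(800,300),interpolation=cv2.INTER_AREA))
save(P["top"],"top",s=1.4)
import pickle;pickle.dump(P,open("P.pkl","wb"))
E
```

```text
{'clock': np.float64(0.0), 'joint_pos': array([-1.305,  0.333, -0.065,  1.461,  0.022,  1.35 , -0.088]), 'joint_velocities': array([-0.001,  0.002, -0.002, -0.   , -0.001,  0.001,  0.   ]), 'tau': array([ -0.   , -62.545,   0.049, -39.159,   0.016,   0.01 ,  -0.   ]), 'position': array([0.178, 0.599, 0.248]), 'ee_rot': array([ 0.7  , -0.102,  0.102, -0.699]), 'ft_force': array([-1.006,  0.467,  0.087]), 'torque': array([ 0.019,  0.032, -0.052]), 'grip_width': np.float64(1.003)} 0.017
top brush [(array([394., 207., 424., 293.]), 0.63)]
top rest [(array([383., 212., 424., 279.]), 0.84)]
top pot [(array([275., 222., 310., 258.]), 0.92), (array([331., 214., 364., 250.]), 0.89), (array([248., 283., 288., 317.]), 0.82), (array([187., 297., 223., 333.]), 0.71), (array([372., 161., 408., 195.]), 0.68)]
top machine [(array([ 46., 129., 216., 277.]), 0.88)]
top jar [(array([322., 141., 352., 175.]), 0.86)]
top bottle [(array([252., 120., 278., 153.]), 0.81)]
top dop_box [(array([326., 281., 359., 330.]), 0.55), (array([391., 209., 422., 292.]), 0.17)]
top brush [(array([406.1, 246.7]), 0.63, a
[... 2029 characters left out ...]
0.492, -0.33 ,  0.01 ]))]
side pot_rim [(array([308. , 155.1]), 0.89, array([ 0.519, -0.24 ,  0.021])), (array([396.9, 275.6]), 0.81, array([0.33 , 0.087, 0.013])), (array([384.2, 222.1]), 0.69, array([ 0.347, -0.046,  0.017])), (array([315.7, 198.4]), 0.63, array([ 0.498, -0.106,  0.017])), (array([259.6, 123. ]), 0.62, array([ 0.646, -0.344,  0.027]))]
side pot_in [(array([395.9, 290.1]), 0.95, array([0.334, 0.117, 0.006])), (array([377.1, 232.1]), 0.87, array([ 0.362, -0.027,  0.004])), (array([310.1, 170.3]), 0.76, array([ 0.513, -0.167,  0.045])), (array([312.3, 211.7]), 0.57, array([ 0.506, -0.037,  0.055]))]
side lap_center [(array([260.6, 331.4]), 0.78, array([0.589, 0.268, 0.11 ]))]
```

View pics/top.png

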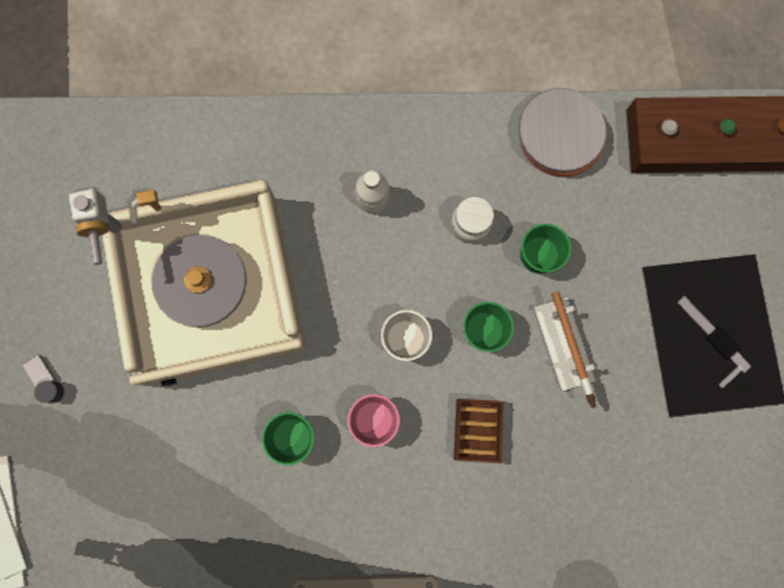

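View pics/a.png

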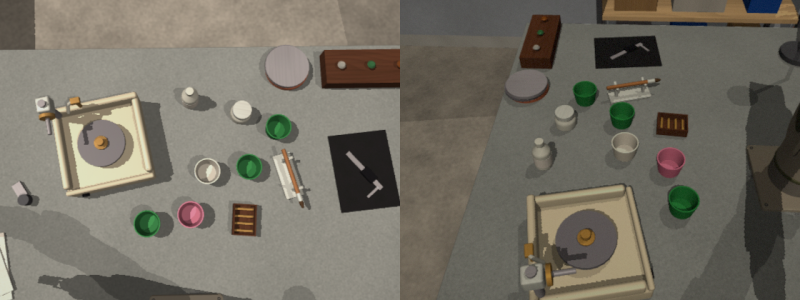

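Candidates for the pot (top image, original pixels): white (292,239), green (348,230), (389,176) and (203,314), pink (266,300). Only the one at (292,239) is white, so it is the pot. I'll confirm it in a crop and measure from the depth.

Run:
```python
from h import *
import pickle
from scipy.spatial.transform import Rotation as Ro
from scipy.optimize import least_squares
np.set_printoptions(precision=4,suppress=True)
P=pickle.load(open("P.pkl","rb"));p=P["top"];C=cloud(p);px=p["pixels"].astype(int)
print("tool axes cols\n",Ro.from_quat(manip.get_obs()["ee_rot"]).as_matrix())
X=C[...,0];Y=C[...,1];Z=C[...,2]
def circ(m):
    q=C[m][:,:2];f=least_squares(lambda a:np.hypot(*(q-a[:2]).T)-a[2],[*q.mean(0),.04],loss="soft_l1",f_scale=.002);return f.x,len(q),np.median(C[m][:,2])
print("pot",circ((np.hypot(X-.506,Y+.08)<.055)&(Z>.049)))
for n,c,z in(("jar",(.66,-.19),.05),("bottle",(.70,-.0),.05)):
    m=(np.hypot(X-c[0],Y-c[1])<.1)&(Z>z); print(n,C[m].mean(0),Z[m].max())
m=(np.hypot(X-.48,Y+.345)<.14)&(Z>.035)&(px[...,0]-px[...,2]>50); q=C[m]
c=np.median(q,0);u=np.linalg.svd(q[:,:2]-q[:,:2].mean(0),full_matrices=False)[2][0];u*=np.sign(u[0]);s=(q[:,:2]-q[:,:2].mean(0))@u
print("handle",len(q),q.mean(0),"dir",u,"ang",np.degrees(np.arctan2(u[1],u[0])),"ends",q[:,:2].mean(0)+u*s.min(),q[:,:2].mean(0)+u*s.max(),"top z",np.percentile(q[:,2],[10,50,90]))
for n in P:
  for w in("brush","brush_tip"):
    for r in manip.spot_point(P[n],w)[:1]: print(n,w,at_z(P[n],r["centre"],.05))
# lap
m=(np.hypot(X-.585,Y-.255)<.1)&(abs(Z-.087)<.004)&(px.max(-1)<150);print("lap",circ(m))
print("nut",C[(np.hypot(X-.585,Y-.255)<.03)&(Z>.1)].mean(0))
# machine walls
m=(Z>.06)&(np.hypot(X-.585,Y-.255)<.24)&(np.hypot(X-.585,Y-.255)>.085)&(Y<.4)
r=cv2.minAreaRect(C[m][:,:2].astype(np.float32)*1000);print(r,cv2.boxPoints(r))
for x in(.48,.52,.56,.6,.64):
    k=(abs(X-x)<.006)&(Y>.08)&(Y<.2)&(Z>.078); print(x,"right wall y",Y[k].min(),Y[k].max(),np.percentile(Z[k],[50,95]))
a=cv2.resize(p["pixels"][190:340,180:440][:,:,::-1],None,fx=2.5,fy=2.5,interpolation=cv2.INTER_CUBIC);cv2.imwrite("pics/crop.png",a)
```

```text
tool axes cols
 [[ 0.9586  0.      0.2848]
 [-0.2848  0.0001  0.9586]
 [-0.     -1.      0.0001]]
pot (array([ 0.5003, -0.0718,  0.0392]), 223, np.float64(0.05426924125046372))
jar [ 0.6946 -0.1969  0.0587] 0.06558715118414789
bottle [ 0.7403 -0.0198  0.0826] 0.11468278797980808
handle 336 [ 0.4954 -0.3392  0.0553] dir [0.9634 0.268 ] ang 15.543940534944255 ends [ 0.4259 -0.3585] [ 0.5677 -0.3191] top z [0.0521 0.0554 0.0584]
top brush [ 0.4797 -0.3389  0.05  ]
top brush_tip [ 0.3706 -0.3692  0.05  ]
side brush [ 0.4829 -0.3504  0.05  ]
side brush_tip [ 0.3818 -0.3783  0.05  ]
lap (array([0.591 , 0.2599, 0.0543]), 2913, np.float64(0.08690527220904747))
nut [0.5904 0.2597 0.1082]
((590.7197265625, 260.37255859375), (279.6178283691406, 280.46478271484375), 11.738631248474121) [[425.3049 369.2283]
 [482.3647  94.6292]
 [756.1346 151.5168]
 [699.0748 426.1159]]
0.48 right wall y 0.11501176459333802 0.11501176459333802 [0.0781 0.0781]
0.52 right wall y 0.10316338435971724 0.1259895306559476 [0.088  0.0918]
0.56 right wall y 0.11004977359336308 0.1999194638812629 [0.087  0.0927]
0.6 right wall y 0.11937353262020381 0.19981478702660663 [0.0883 0.092 ]
0.64 right wall y 0.12862793616092408 0.14979460213903917 [0.0888 0.092 ]
```

View pics/crop.png

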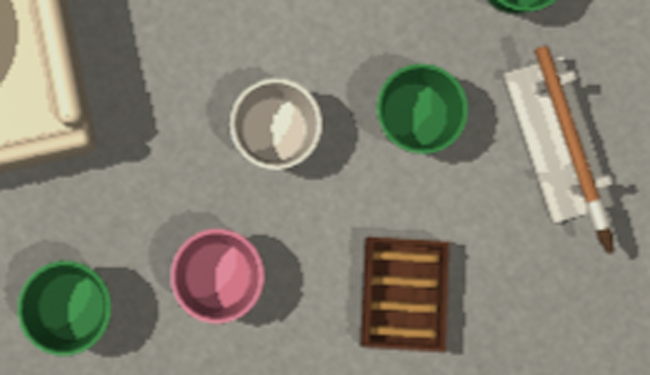

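The crop confirms it: the white pot sits at crop (275,124), which is top image (290,240). The two greens and the pink one near it are the look-alikes. The brush bristles point towards the bottom right.

The tool can't tilt, so I'll grip the brush near its middle and rest the handle on the machine's right wall. Pressing down there will pivot it tip-down in the pads.

```bash
cat > t.py <<'E'
# usage: t.py x y z ang [x y z ang ...] : tool-axis offsets and yaw from the pose now
import sys; from h import *
from scipy.spatial.transform import Rotation as Ro
o=manip.get_obs();R=Ro.from_quat(o["ee_rot"]).as_matrix();a=np.degrees(np.arctan2(R[1,0],R[0,0]))
print("t",round(float(o["clock"]),2),"pos",np.round(o["position"],4),"ang",round(a,2),"F",np.round(o["ft_force"],2),"w",round(float(o["grip_width"]),3),"q7",round(o["joint_pos"][6],2))
v=list(map(float,sys.argv[1:]))
for i in range(0,len(v),4):
    print(np.round(R.T@(np.array(v[i:i+3])-o["position"]),4),"yaw",round(-((v[i+3]-a+180)%360-180),2))
E
python3 t.py .45 .25 .32 -70 .5 -.05 .3 -110 .4896 -.341 .2 -164.5
```

```text
t 1.6 pos [0.178  0.5991 0.2483] ang -16.55 F [ 0.22 -0.35  0.35] w 1.002 q7 -0.09
[ 0.3602 -0.0717 -0.2572] yaw 53.45
[ 0.4936 -0.0517 -0.5305] yaw 93.45
[ 0.5665  0.0482 -0.8125] yaw 147.95
```

>>> move_arm --increments '[{"offset": [0.36,-0.07,-0.257],"yaw": 53,"jaw": 0},{"offset": [0.36,-0.07,-0.257],"yaw": 53,"jaw": 0},{"offset": [0.36,-0.07,-0.257],"yaw": 53,"jaw": 0},{"offset": [0.36,-0.07,-0.257],"yaw": 53,"jaw": 0},{"offset": [0.36,-0.07,-0.257],"yaw": 53,"jaw": 0},{"offset": [0.36,-0.07,-0.257],"yaw": 53,"jaw": 0},{"offset": [0.36,-0.07,-0.257],"yaw": 53,"jaw": 0},{"offset": [0.36,-0.07,-0.257],"yaw": 53,"jaw": 0},{"offset": [0.36,-0.07,-0.257],"yaw": 53,"jaw": 0},{"offset": [0.49,-0.05,-0.53],"yaw": 93,"jaw": 0}]'

```text
clock: 2.43
position: [0.4184, 0.2654, 0.3072]
ee_rot: [-0.554, 0.438, -0.439, 0.556]
ft_force: [0.5, 0.2, 0.6]
grip_width: 0.998
```

```bash
python3 t.py .5 -.05 .3 -110 .4896 -.341 .2 -164.5
```

```text
t 2.43 pos [0.4184 0.2654 0.3072] ang -76.6 F [0.48 0.21 0.65] w 0.998 q7 -0.42
[0.3258 0.007  0.0063] yaw 33.4
[ 0.6065  0.1065 -0.0715] yaw 87.9
```

>>> move_arm --increments '[{"offset": [0.325,0.007,0.006],"yaw": 33,"jaw": 0},{"offset": [0.325,0.007,0.006],"yaw": 33,"jaw": 0},{"offset": [0.325,0.007,0.006],"yaw": 33,"jaw": 0},{"offset": [0.325,0.007,0.006],"yaw": 40,"jaw": 0},{"offset": [0.325,0.007,0.006],"yaw": 50,"jaw": 0},{"offset": [0.325,0.007,0.006],"yaw": 60,"jaw": 0},{"offset": [0.325,0.007,0.006],"yaw": 60,"jaw": 0},{"offset": [0.606,0.106,-0.071],"yaw": 88,"jaw": 0},{"offset": [0.606,0.106,-0.071],"yaw": 88,"jaw": 0},{"offset": [0.606,0.106,-0.071],"yaw": 88,"jaw": 0}]'

```text
clock: 3.27
position: [0.4901, -0.1368, 0.2638]
ee_rot: [-0.189, 0.681, -0.681, 0.192]
ft_force: [1.0, 0.2, -0.8]
grip_width: 1.0
```

```bash
python3 t.py .4896 -.341 .15 -164.5
```

```text
t 3.27 pos [ 0.4901 -0.1368  0.2638] ang -148.68 F [ 1.05  0.23 -0.79] w 1.0 q7 -0.8
[0.107  0.1134 0.1741] yaw 15.82
```

>>> move_arm --increments '[{"offset": [0.107,0.113,0.174],"yaw": 15.8,"jaw": 0},{"offset": [0.107,0.113,0.174],"yaw": 15.8,"jaw": 0},{"offset": [0.107,0.113,0.174],"yaw": 15.8,"jaw": 0},{"offset": [0.107,0.113,0.174],"yaw": 15.8,"jaw": 0},{"offset": [0.107,0.113,0.174],"yaw": 15.8,"jaw": 0},{"offset": [0.107,0.113,0.174],"yaw": 15.8,"jaw": 0},{"offset": [0.107,0.113,0.174],"yaw": 15.8,"jaw": 0},{"offset": [0.107,0.113,0.174],"yaw": 15.8,"jaw": 0},{"offset": [0.107,0.113,0.174],"yaw": 15.8,"jaw": 0}]'

```text
clock: 4.02
position: [0.49, -0.3403, 0.1506]
ee_rot: [-0.094, 0.701, -0.7, 0.097]
ft_force: [0.2, 0.4, 1.3]
grip_width: 1.0
```

```bash
python3 - <<'E'
from h import *
p=manip.camera("side");save(p,"s1",(230,40,430,190),4)
print(proj(p,[.4896,-.341,.05]))
E
python3 t.py .4896 -.341 .048 -164.5
```

```text
[320.92838917 118.71648836]
t 4.07 pos [ 0.4904 -0.3398  0.151 ] ang -164.39 F [-0.13 -0.28  0.4 ] w 1.0 q7 -0.5
[0.0016 0.103  0.001 ] yaw 0.11
```

View pics/s1.png

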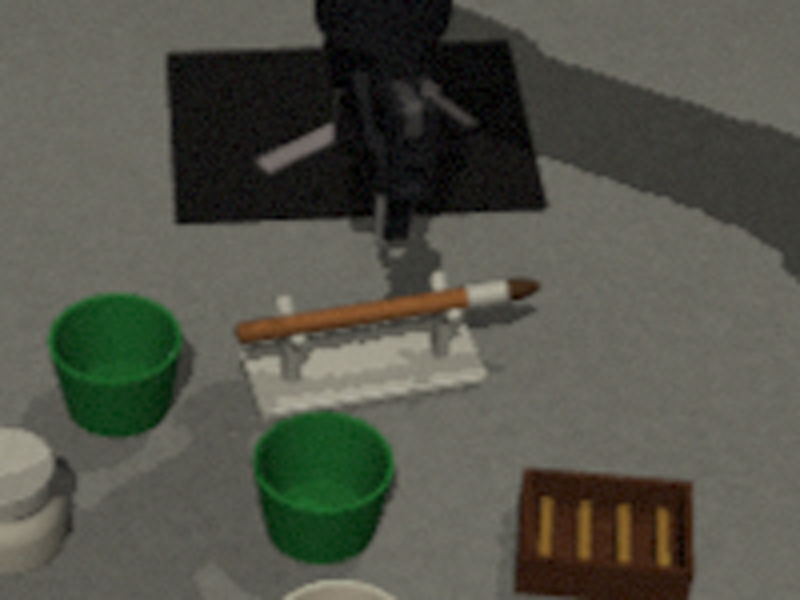

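The view shows the gripper above the rest, between the forks at crop (290,350) and (440,320), with the aim point on the handle at (364,315). Next I descend and grip.

>>> move_arm --increments '[{"offset": [0.001,0.04,0.001],"yaw": 0,"jaw": 0},{"offset": [0.001,0.08,0.001],"yaw": 0,"jaw": 0},{"offset": [0.001,0.103,0.001],"yaw": 0,"jaw": 0},{"offset": [0.001,0.103,0.001],"yaw": 0,"jaw": 0},{"offset": [0.001,0.103,0.001],"yaw": 0,"jaw": 255},{"offset": [0.001,0.103,0.001],"yaw": 0,"jaw": 255},{"offset": [0.001,0.103,0.001],"yaw": 0,"jaw": 255},{"offset": [0.001,0.103,0.001],"yaw": 0,"jaw": 255},{"offset": [0.001,0.103,0.001],"yaw": 0,"jaw": 255},{"offset": [0.001,0.103,0.001],"yaw": 0,"jaw": 255}]' --squeeze 30

```text
clock: 4.9
position: [0.4909, -0.3417, 0.0491]
ee_rot: [0.094, -0.7, 0.701, -0.098]
ft_force: [1.9, -6.4, 4.2]
grip_width: 0.15
```

```bash
python3 t.py .4896 -.341 .2 -164.5
```

```text
t 4.9 pos [ 0.4909 -0.3417  0.0491] ang -164.4 F [ 1.89 -6.37  4.22] w 0.15 q7 -0.42
[ 1.000e-04 -1.509e-01 -8.000e-04] yaw 0.1
```

>>> move_arm --increments '[{"offset": [0,-0.04,0],"yaw": 0,"jaw": 255},{"offset": [0,-0.08,0],"yaw": 0,"jaw": 255},{"offset": [0,-0.12,0],"yaw": 0,"jaw": 255},{"offset": [0,-0.15,0],"yaw": 0,"jaw": 255}]'

```text
clock: 5.23
position: [0.4899, -0.3425, 0.2026]
ee_rot: [0.093, -0.7, 0.701, -0.099]
ft_force: [0.9, -0.4, -0.6]
grip_width: 0.148
```

```bash
python3 t.py .6049 .0944 .15 -78.3
```

```text
t 5.23 pos [ 0.4899 -0.3425  0.2026] ang -164.45 F [ 0.86 -0.37 -0.63] w 0.148 q7 -0.53
[-0.2275  0.0533 -0.3902] yaw -86.15
```

>>> move_arm --increments '[{"offset": [-0.227,0,-0.39],"yaw": -86,"jaw": 255},{"offset": [-0.227,0,-0.39],"yaw": -86,"jaw": 255},{"offset": [-0.227,0,-0.39],"yaw": -86,"jaw": 255},{"offset": [-0.227,0,-0.39],"yaw": -86,"jaw": 255},{"offset": [-0.227,0,-0.39],"yaw": -86,"jaw": 255},{"offset": [-0.227,0,-0.39],"yaw": -86,"jaw": 255},{"offset": [-0.227,0,-0.39],"yaw": -86,"jaw": 255},{"offset": [-0.227,0,-0.39],"yaw": -86,"jaw": 255},{"offset": [-0.227,0,-0.39],"yaw": -86,"jaw": 255},{"offset": [-0.227,0,-0.39],"yaw": -86,"jaw": 255}]'

```text
clock: 6.07
position: [0.5956, 0.0632, 0.2034]
ee_rot: [0.487, -0.508, 0.513, -0.491]
ft_force: [1.2, 0.2, 0.1]
grip_width: 0.152
```

```bash
python3 t.py .6049 .0944 .15 -78.3
```

```text
t 6.07 pos [0.5956 0.0632 0.2034] ang -92.44 F [1.19 0.2  0.09] w 0.152 q7 -0.11
[-0.0316  0.0535  0.0075] yaw -14.14
```

>>> move_arm --increments '[{"offset": [-0.0316,0,0.0075],"yaw": -14.1,"jaw": 255},{"offset": [-0.0316,0.03,0.0075],"yaw": -14.1,"jaw": 255},{"offset": [-0.0316,0.0535,0.0075],"yaw": -14.1,"jaw": 255},{"offset": [-0.0316,0.0535,0.0075],"yaw": -14.1,"jaw": 255}]'

```text
clock: 6.4
position: [0.6023, 0.0946, 0.1454]
ee_rot: [0.549, -0.445, 0.447, -0.548]
ft_force: [-0.6, -1.1, -1.3]
grip_width: 0.15
```

```bash
python3 - <<'E'
from h import *
P=[manip.camera(n) for n in("side","top")]
a=P[0]["pixels"][170:420,150:430];b=P[1]["pixels"][100:350,100:380]
cv2.imwrite("pics/w1.png",cv2.resize(np.hstack([a,b])[:,:,::-1],(800,357)))
for p,n in zip(P,("side","top")): print(n,[(r["centre"],r["confidence"]) for q in("brush_tip","brush") for r in manip.spot_point(p,q)[:1]])
E
python3 t.py .6049 .0944 .095 -78.3 .6049 .0944 .075 -78.3
```

```text
side [([259.8, 332.2], 0.38), ([258.7, 231.1], 0.95)]
top [([264.3, 177.6], 0.51), ([214.7, 185.9], 0.52)]
t 6.7 pos [0.6058 0.0941 0.1518] ang -78.42 F [-0.01  0.42 -0.57] w 0.147 q7 0.1
[-0.0006  0.0568 -0.0015] yaw -0.12
[-0.0006  0.0768 -0.0017] yaw -0.12
```

View pics/w1.png

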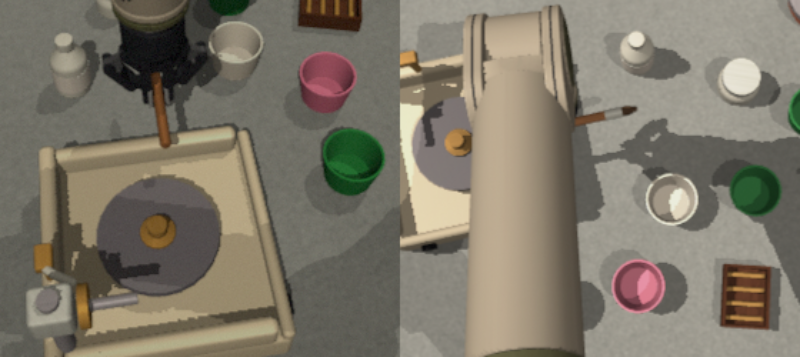

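The handle lies over the right wall (left panel, handle end at (165,140)) with the tip clear of the bench objects. Now I press down.

>>> move_arm --increments '[{"offset": [0,0.04,-0.0015],"yaw": 0,"jaw": 255},{"offset": [0,0.05,-0.0015],"yaw": 0,"jaw": 255},{"offset": [0,0.055,-0.0015],"yaw": 0,"jaw": 255},{"offset": [0,0.059,-0.0015],"yaw": 0,"jaw": 255},{"offset": [0,0.063,-0.0015],"yaw": 0,"jaw": 255},{"offset": [0,0.066,-0.0015],"yaw": 0,"jaw": 255},{"offset": [0,0.069,-0.0015],"yaw": 0,"jaw": 255},{"offset": [0,0.072,-0.0015],"yaw": 0,"jaw": 255},{"offset": [0,0.072,-0.0015],"yaw": 0,"jaw": 255}]' --squeeze 20

```text
clock: 7.45
position: [0.6062, 0.0934, 0.082]
ee_rot: [-0.545, 0.444, -0.451, 0.551]
ft_force: [-4.1, -3.0, 7.5]
grip_width: 0.155
```

```bash
python3 - <<'E'
from h import *
P=[manip.camera(n) for n in("side","top")]
a=P[0]["pixels"][170:420,150:430];b=P[1]["pixels"][100:350,100:380]
cv2.imwrite("pics/w2.png",cv2.resize(np.hstack([a,b])[:,:,::-1],(800,357)))
p=P[1]
for r in manip.spot_point(p,"brush_tip")[:2]: print(r)
C=cloud(p);m=(np.hypot(C[...,0]-.64,C[...,1]+.0)<.07)&(C[...,2]>.006)&(C[...,2]<.09)&(C[...,1]<.06)
yx=np.argwhere(m);print(np.round(np.c_[yx[:,::-1],C[m]*1000][::6]))
E
python3 t.py .6049 .0944 .15 -78.3
```

```text
{'centre': [262.1, 187.3], 'confidence': 0.76}
[[253. 164. 692.  12.   6.]
 [255. 184. 631.   5.  54.]
 [245. 185. 627.  28.  63.]
 [251. 185. 627.  14.  61.]
 [257. 185. 629.   1.  53.]
 [239. 186. 624.  42.  66.]
 [245. 186. 623.  28.  69.]
 [251. 186. 625.  14.  62.]
 [257. 186. 625.   1.  59.]
 [232. 187. 620.  57.  73.]
 [238. 187. 620.  44.  72.]
 [244. 187. 622.  30.  64.]
 [250. 187. 622.  17.  61.]
 [256. 187. 623.   3.  59.]
 [262. 187. 626. -10.  43.]
 [235. 188. 618.  51.  71.]
 [241. 188. 618.  37.  70.]
 [247. 188. 618.  23.  69.]
 [253. 188. 621.  10.  56.]
 [259. 188. 623.  -4.  46.]
 [235. 189. 616.  51.  72.]
 [241. 189. 616.  37.  69.]
 [247. 189. 617.  24.  65.]
 [253. 189. 618.  10.  57.]
 [275. 189. 629. -41.   6.]
 [236. 190. 613.  48.  75.]
 [242. 190. 613.  35.  73.]
 [248. 190. 615.  21.  62.]
 [254. 190. 618.   8.  50.]
 [236. 191. 611.  48.  73.]
 [242. 191. 613.  35.  62.]
 [248. 191. 614.  22.  59.]
 [236. 192. 609.  48.  71.]]
t 7.6 pos [0.6062 0.0933 0.0822] ang -78.46 F [-2.33 -2.71  6.08] w 0.153 q7 0.12
[-0.0012 -0.0678 -0.0001] yaw -0.16
```

View pics/w2.png

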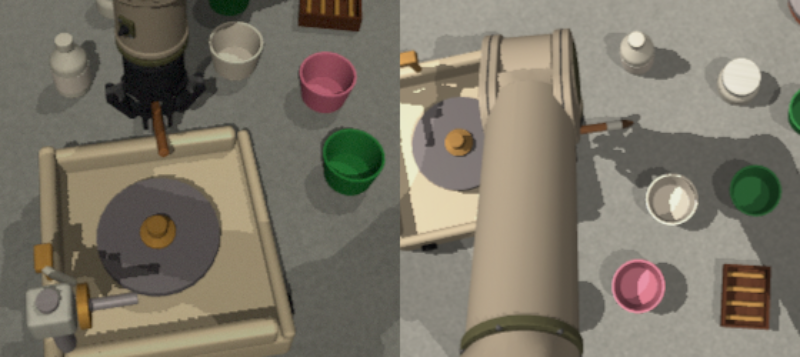

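The brush has pivoted to about 27° tip-down; top panel shows the tip at (632,122). I press further for about 38°.

>>> move_arm --increments '[{"offset": [0,0.003,0],"yaw": 0,"jaw": 255},{"offset": [0,0.006,0],"yaw": 0,"jaw": 255},{"offset": [0,0.009,0],"yaw": 0,"jaw": 255},{"offset": [0,0.0105,0],"yaw": 0,"jaw": 255},{"offset": [0,0.0105,0],"yaw": 0,"jaw": 255}]'

```text
clock: 8.02
position: [0.6087, 0.0936, 0.075]
ee_rot: [-0.543, 0.443, -0.452, 0.552]
ft_force: [0.7, -1.5, 8.8]
grip_width: 0.15
```

```bash
cat > fit.py <<'E'
from h import *
def fit(p,c,ang,rad=.13,zmin=.006):
    """brush surface points near tcp c, along horizontal dir ang(deg, towards tip): line s->z and lateral"""
    C=cloud(p).reshape(-1,3);px=p["pixels"].reshape(-1,3).astype(int)
    e=np.array([np.cos(np.radians(ang)),np.sin(np.radians(ang))]);n=np.array([-e[1],e[0]])
    d=C[:,:2]-np.array(c[:2]);s=d@e;l=d@n
    m=(s>.01)&(s<rad)&(abs(l)<.02)&(C[:,2]>zmin)&(C[:,2]<c[2]+.02)&(px[:,0]-px[:,2]>25)
    s,l,z=s[m],l[m],C[m][:,2]
    for a in np.arange(.01,rad,.01):
        k=(s>=a)&(s<a+.01)
        if k.sum()>2: print(round(a*1000),k.sum(),"lat",round(np.median(l[k])*1000,1),"ztop",np.round(np.percentile(z[k],[50,85])*1000,1))
    o=manip.spot_point(p,"brush_tip")[:1]
    if o: print("tip px",o[0]["centre"],o[0]["confidence"])
E
python3 - <<'E'
from fit import *
o=manip.get_obs();p=manip.camera("top");fit(p,o["position"],-78.4)
E
python3 t.py .6049 .0944 .15 -78.3
```

```text
20 21 lat -2.0 ztop [69.5 71.2]
30 27 lat -1.5 ztop [64.3 68. ]
40 25 lat -1.6 ztop [57.9 60.9]
50 26 lat -0.7 ztop [52.1 54.7]
80 5 lat -0.8 ztop [34.4 35.2]
90 6 lat 1.0 ztop [25.6 28. ]
tip px [256.4, 190.1] 0.64
t 8.12 pos [0.6088 0.0935 0.075 ] ang -78.49 F [-0.36  0.59  8.31] w 0.153 q7 0.13
[-0.0015 -0.075  -0.0022] yaw -0.19
```

>>> move_arm --increments '[{"offset": [-0.002,0.002,0],"yaw": 0,"jaw": 255},{"offset": [-0.005,0.004,0],"yaw": 0,"jaw": 255},{"offset": [-0.007,0.005,0],"yaw": 0,"jaw": 255},{"offset": [-0.007,0.005,0],"yaw": 0,"jaw": 255}]'

```text
clock: 8.45
position: [0.6104, 0.0971, 0.0732]
ee_rot: [-0.541, 0.441, -0.455, 0.552]
ft_force: [2.6, -10.0, 6.6]
grip_width: 0.152
```

```bash
python3 - <<'E'
from fit import *
o=manip.get_obs();p=manip.camera("top");fit(p,o["position"],-78.4)
E
python3 t.py .6049 .0944 .15 -78.3
```

```text
20 25 lat -3.0 ztop [66.5 69.3]
30 25 lat -0.4 ztop [60.1 63.3]
40 27 lat -1.7 ztop [54.3 56.9]
50 23 lat -1.2 ztop [46.9 50.1]
80 6 lat -1.1 ztop [25.1 27.1]
tip px [251.9, 189.7] 0.73
t 8.55 pos [0.6104 0.0971 0.0732] ang -78.69 F [  2.93 -10.21   6.91] w 0.149 q7 0.12
[ 0.002  -0.0769 -0.0041] yaw -0.39
```

>>> move_arm --increments '[{"offset": [0.004,-0.01,0],"yaw": 0,"jaw": 255},{"offset": [0.006,-0.05,0],"yaw": 0,"jaw": 255},{"offset": [0.006,-0.09,0],"yaw": 0,"jaw": 255},{"offset": [0.006,-0.1,0],"yaw": 0,"jaw": 255}]' --squeeze 45

```text
clock: 8.88
position: [0.6122, 0.0909, 0.1817]
ee_rot: [-0.538, 0.44, -0.457, 0.555]
ft_force: [0.9, -0.3, 0.3]
grip_width: 0.144
```

```bash
python3 t.py .485 .0026 .16 -78.3
```

```text
t 8.88 pos [0.6122 0.0909 0.1817] ang -78.76 F [ 0.94 -0.32  0.3 ] w 0.144 q7 0.09
[ 0.0617  0.0172 -0.1426] yaw -0.46
```

>>> move_arm --increments '[{"offset": [0.0617,0,-0.1426],"yaw": -0.4,"jaw": 255},{"offset": [0.0617,0,-0.1426],"yaw": -0.4,"jaw": 255},{"offset": [0.0617,0.01,-0.1426],"yaw": -0.4,"jaw": 255},{"offset": [0.0617,0.017,-0.1426],"yaw": -0.4,"jaw": 255},{"offset": [0.0617,0.017,-0.1426],"yaw": -0.4,"jaw": 255},{"offset": [0.0617,0.017,-0.1426],"yaw": -0.4,"jaw": 255}]'

```text
clock: 9.38
position: [0.4846, 0.0018, 0.1616]
ee_rot: [-0.539, 0.438, -0.456, 0.557]
ft_force: [0.5, 0.1, 0.1]
grip_width: 0.145
```

```bash
python3 - <<'E'
from fit import *
o=manip.get_obs();p=manip.camera("top");fit(p,o["position"],-78.4,.13,.06)
P=[manip.camera("side"),p]
a=P[0]["pixels"][120:320,230:430];b=P[1]["pixels"][150:350,180:380]
cv2.imwrite("pics/d1.png",cv2.resize(np.hstack([a,b])[:,:,::-1],(800,400),interpolation=cv2.INTER_CUBIC))
rs=[manip.spot_point(q,"brush_tip")[:1] for q in P]
if all(rs):
    A=[];B=[]
    for q,r in zip(P,rs):
        c,d=ray(q,r[0]["centre"]);d/=np.linalg.norm(d);M=np.eye(3)-np.outer(d,d);A.append(M);B.append(M@c);print(r[0])
    X=np.linalg.lstsq(np.vstack(A),np.hstack(B),rcond=None)[0];print("tip",X,X-o["position"],[proj(q,X) for q in P])
E
python3 t.py .485 .0026 .086 -78.3
```

```text
80 3 lat 0.6 ztop [115.3 116.8]
tip px [297.6, 235.5] 0.49
{'centre': [313.8, 175.5], 'confidence': 0.66}
{'centre': [297.6, 235.5], 'confidence': 0.49}
tip [ 0.5037791  -0.08816621  0.1130729 ] [ 0.0191893  -0.08996026 -0.04849976] [array([314.69810711, 175.7169587 ]), array([297.7282473 , 234.61154416])]
t 9.63 pos [0.486  0.0033 0.1608] ang -78.31 F [-0.01  0.2  -0.95] w 0.147 q7 0.14
[ 0.0001  0.0747 -0.0037] yaw -0.01
```

View pics/d1.png

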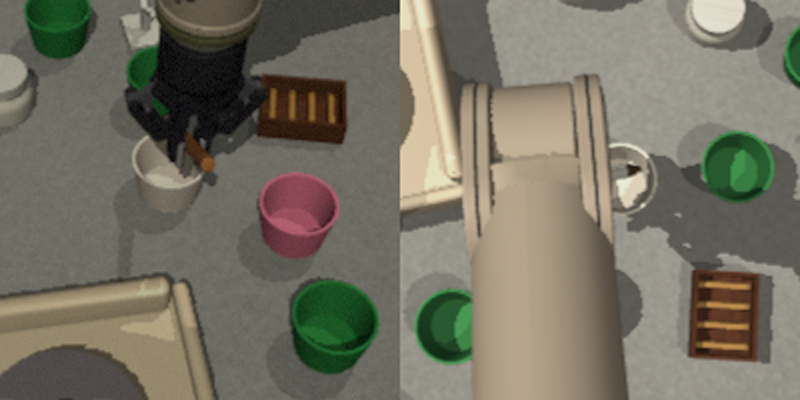

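The tip is above the white pot: top panel tip (633,170), pot centre (625,178). Tilt is about 33°. Now I lower it with the tip past the pot's centre so the handle clears the rim.

```bash
python3 t.py .4855 -.0003 .083 -78.3
```

```text
t 9.63 pos [0.486  0.0033 0.1608] ang -78.31 F [-0.01  0.2  -0.95] w 0.147 q7 0.14
[ 0.003   0.0777 -0.0039] yaw -0.01
```

>>> move_arm --increments '[{"offset": [0.003,0.03,-0.0015],"yaw": 0,"jaw": 255},{"offset": [0.003,0.055,-0.003],"yaw": 0,"jaw": 255},{"offset": [0.003,0.068,-0.0035],"yaw": 0,"jaw": 255},{"offset": [0.003,0.073,-0.004],"yaw": 0,"jaw": 255},{"offset": [0.003,0.0777,-0.004],"yaw": 0,"jaw": 255},{"offset": [0.003,0.0777,-0.004],"yaw": 0,"jaw": 255},{"offset": [0.003,0.0777,-0.004],"yaw": 0,"jaw": 255}]'

```text
clock: 10.22
position: [0.4861, -0.0002, 0.0837]
ee_rot: [-0.54, 0.437, -0.456, 0.557]
ft_force: [-1.0, -0.5, -1.1]
grip_width: 0.15
```

```bash
cat > look.py <<'E'
from h import *
import sys
p=manip.camera("top");C=cloud(p)
r=manip.spot_point(p,"brush_tip")[:1];print("tip",r, [np.round(at_z(p,r[0]["centre"],z),4) for z in(.02,.03)] if r else"")
m=(np.hypot(C[...,0]-.5003,C[...,1]+.0718)<.037);px=p["pixels"].astype(int)
d=m&(px.max(-1)<75);print("dark",d.sum());yx=np.argwhere(d)
print(np.round(np.c_[yx[:,::-1],C[d]*1000,px[d]][::4]))
rim=(np.hypot(C[...,0]-.5003,C[...,1]+.0718)<.055)&(C[...,2]>.049)&(C[...,2]<.06)&(px.min(-1)>120);print("rim max/min",C[rim].max(0),C[rim].min(0),rim.sum())
save(p,sys.argv[1],(260,200,340,280),6)
E
python3 look.py dip; python3 t.py .4855 -.0003 .083 -78.3
```

```text
tip [{'centre': [301.1, 238.3], 'confidence': 0.45}] [array([ 0.5064, -0.1005,  0.02  ]), array([ 0.5052, -0.1   ,  0.03  ])]
dark 24
[[276. 219. 484. -39. 463.  71.  67.  61.]
 [295. 236. 511. -86.  31.  54.  43.  33.]
 [294. 237. 508. -83.  35.  47.  33.  23.]
 [298. 237. 509. -93.  28.  44.  31.  21.]
 [297. 238. 506. -90.  31.  47.  33.  21.]
 [296. 239. 503. -88.  34.  55.  43.  31.]]
rim max/min [ 0.54107361 -0.06031221  0.05955767] [ 0.45985643 -0.11223519  0.04986849] 76
t 10.32 pos [ 4.861e-01 -2.000e-04  8.390e-02] ang -78.3 F [-0.06 -0.09 -0.35] w 0.149 q7 0.2
[ 0.      0.0009 -0.0007] yaw -0.0
```

View pics/dip.png

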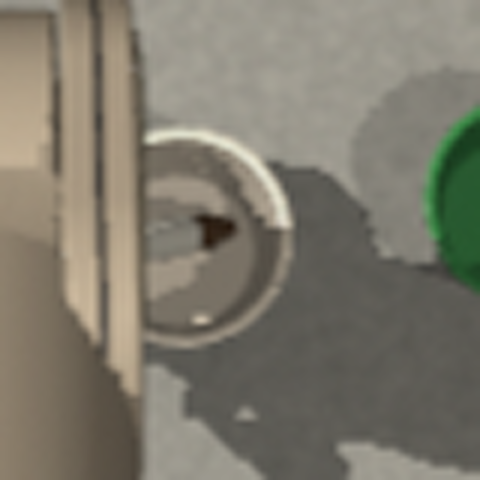

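The bristles are inside the white pot, tip at crop (235,228), with no contact force. The depth puts the tip at about 22 mm, so I go a little deeper for margin, then come out.

>>> move_arm --increments '[{"offset": [-0.001,0.003,0],"yaw": 0,"jaw": 255},{"offset": [-0.001,0.004,0],"yaw": 0,"jaw": 255},{"offset": [-0.001,0.005,0],"yaw": 0,"jaw": 255},{"offset": [-0.001,0.005,0],"yaw": 0,"jaw": 255},{"offset": [-0.001,0.005,0],"yaw": 0,"jaw": 255}]'

```text
clock: 10.73
position: [0.487, 0.0007, 0.0797]
ee_rot: [-0.539, 0.436, -0.456, 0.558]
ft_force: [0.9, -2.1, 4.8]
grip_width: 0.153
```

```bash
python3 - <<'E'
from h import *
p=manip.camera("top");C=cloud(p);px=p["pixels"].astype(int)
d=(np.hypot(C[...,0]-.5003,C[...,1]+.0718)<.04)&(px.max(-1)<70)&(C[...,2]<.1);print(np.round(C[d]*1000)[np.argsort(C[d][:,1])][:12])
E
python3 t.py .4855 -.0003 .19 -78.3
```

```text
[[511. -96.   6.]
 [512. -93.  21.]
 [506. -93.  27.]
 [508. -93.  32.]
 [511. -91.  28.]
 [508. -90.  31.]
 [506. -90.  30.]
 [511. -88.  29.]
 [508. -88.  31.]
 [504. -88.  30.]
 [506. -88.  33.]
 [502. -86.  28.]]
t 10.78 pos [0.487  0.0006 0.0797] ang -78.31 F [ 0.22 -0.85  5.42] w 0.149 q7 0.2
[ 0.0012 -0.1103  0.0026] yaw -0.01
```

The wrist reads about 5 N, so the handle is touching the rim. That contact geometry gives a tip height of about 23 ± 3 mm. For margin I'll slide it 4 mm forward along its axis, then withdraw.

>>> move_arm --increments '[{"offset": [0.002,0.0005,0],"yaw": 0,"jaw": 255},{"offset": [0.004,0.002,0],"yaw": 0,"jaw": 255},{"offset": [0.004,0.002,0],"yaw": 0,"jaw": 255},{"offset": [0.004,0.002,0],"yaw": 0,"jaw": 255}]'

```text
clock: 11.12
position: [0.488, -0.0037, 0.0777]
ee_rot: [-0.539, 0.436, -0.457, 0.557]
ft_force: [0.9, -1.8, 0.9]
grip_width: 0.149
```

```bash
python3 look.py dip2; python3 t.py .4855 -.0003 .19 -78.3
```

```text
tip [{'centre': [298.3, 238.2], 'confidence': 0.43}] [array([ 0.5067, -0.0939,  0.02  ]), array([ 0.5055, -0.0934,  0.03  ])]
dark 36
[[278. 200. 520. -43. 425.  60.  56.  50.]
 [278. 204. 511. -43. 438.  73.  69.  62.]
 [278. 208. 504. -43. 446.  74.  69.  63.]
 [297. 235. 516. -92.   8.  73.  65.  56.]
 [298. 236. 511. -93.  26.  44.  32.  21.]
 [296. 237. 508. -88.  35.  49.  35.  23.]
 [300. 237. 510. -98.  20.  49.  39.  29.]
 [297. 238. 506. -90.  31.  49.  35.  23.]
 [297. 239. 504. -90.  31.  53.  41.  31.]]
rim max/min [ 0.54242487 -0.06478118  0.05928106] [ 0.46219468 -0.11004932  0.04900427] 68
t 11.22 pos [ 0.4879 -0.0035  0.0777] ang -78.32 F [ 1.3  -2.1   0.64] w 0.146 q7 0.22
[-0.003  -0.1123  0.0026] yaw -0.02
```

View pics/dip2.png

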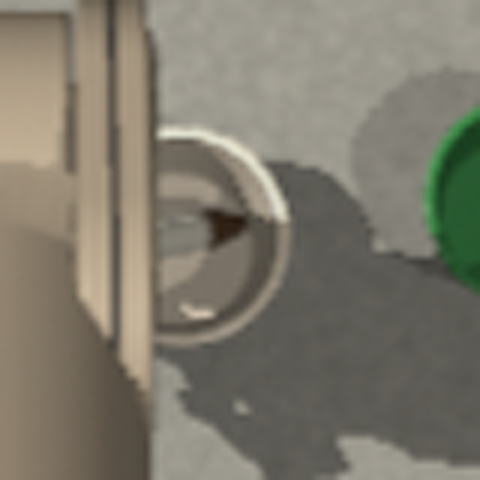

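The tip is now deeper, at crop (250,222), with its surface about 20 mm above the bench. The pot has not moved. Next I withdraw and head for the lap.

>>> move_arm --increments '[{"offset": [-0.004,-0.01,0],"yaw": 0,"jaw": 255},{"offset": [-0.006,-0.05,0.001],"yaw": 0,"jaw": 255},{"offset": [-0.006,-0.09,0.002],"yaw": 0,"jaw": 255},{"offset": [-0.006,-0.13,0.003],"yaw": 0,"jaw": 255},{"offset": [-0.006,-0.15,0.003],"yaw": 0,"jaw": 255}]'

```text
clock: 11.63
position: [0.4847, 0.0031, 0.2328]
ee_rot: [-0.537, 0.435, -0.457, 0.559]
ft_force: [0.0, 0.6, -0.6]
grip_width: 0.149
```

```bash
python3 t.py .5393 .3126 .22 -78.3
```

```text
t 11.63 pos [0.4847 0.0031 0.2328] ang -78.33 F [ 0.05  0.56 -0.57] w 0.149 q7 0.1
[-0.2921  0.0164  0.1155] yaw -0.03
```

>>> move_arm --increments '[{"offset": [-0.292,0,0.1155],"yaw": 0,"jaw": 255},{"offset": [-0.292,0,0.1155],"yaw": 0,"jaw": 255},{"offset": [-0.292,0,0.1155],"yaw": 0,"jaw": 255},{"offset": [-0.292,0,0.1155],"yaw": 0,"jaw": 255},{"offset": [-0.292,0,0.1155],"yaw": 0,"jaw": 255},{"offset": [-0.292,0,0.1155],"yaw": 0,"jaw": 255},{"offset": [-0.292,0,0.1155],"yaw": 0,"jaw": 255},{"offset": [-0.292,0.016,0.1155],"yaw": 0,"jaw": 255},{"offset": [-0.292,0.016,0.1155],"yaw": 0,"jaw": 255}]'

```text
clock: 12.38
position: [0.5363, 0.3193, 0.2176]
ee_rot: [-0.54, 0.434, -0.454, 0.56]
ft_force: [-1.3, -0.4, -1.6]
grip_width: 0.147
```

```bash
python3 - <<'E'
from h import *
P=[manip.camera("side"),manip.camera("top")]
for q in P:
    r=manip.spot_point(q,"brush_tip")[:2];print([(x["centre"],x["confidence"],at_depth(q,x["centre"])) for x in r], "expect",proj(q,[.559,.2176,.162]))
p=P[1];C=cloud(p);px=p["pixels"].astype(int)
d=(np.hypot(C[...,0]-.559,C[...,1]-.2176)<.06)&(C[...,2]>.125)&(C[...,2]<.26)&(C[...,1]<.27);print(d.sum());print(np.round(np.c_[C[d]*1000,px[d]])[np.argsort(C[d][:,1])][:8])
a=P[0]["pixels"][220:420,150:350];b=P[1]["pixels"][110:310,40:240]
cv2.imwrite("pics/l1.png",cv2.resize(np.hstack([a,b])[:,:,::-1],(800,400),interpolation=cv2.INTER_CUBIC))
E
python3 t.py .5393 .3126 .155 -78.3  .5393 .3126 .143 -78.3
```

```text
[] expect [279.74996311 290.39400837]
[([148.9, 205.9], 0.84, array([0.57620761, 0.24102462, 0.09060872]))] expect [151.5240184  207.70616633]
188
[[559. 221. 160.  70.  59.  52.]
 [560. 223. 162.  44.  31.  20.]
 [557. 223. 160.  75.  65.  61.]
 [559. 223. 160.  48.  34.  23.]
 [558. 224. 167.  48.  33.  22.]
 [556. 224. 164.  54.  42.  34.]
 [560. 225. 164.  46.  33.  22.]
 [560. 226. 167.  46.  33.  23.]]
t 12.58 pos [0.5394 0.3115 0.221 ] ang -78.4 F [ 1.17  0.13 -1.72] w 0.15 q7 -0.35
[-0.0015  0.066  -0.0027] yaw -0.1
[-0.0016  0.078  -0.0032] yaw -0.1
```

View pics/l1.png

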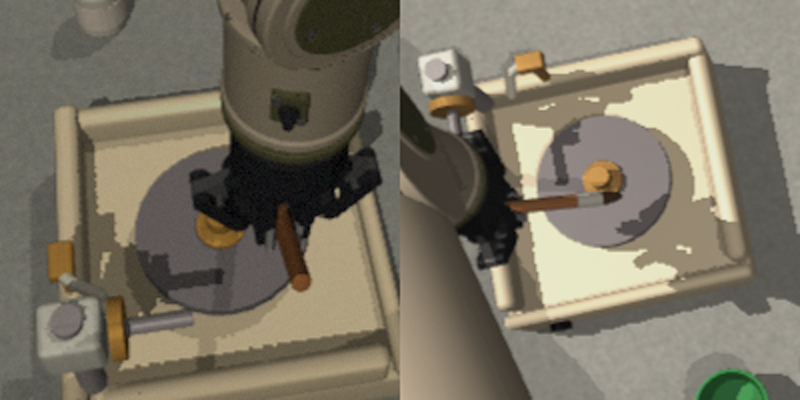

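The brush tip is over the lap on the near-right side of the nut: top panel, tip (617,198), nut (602,180). Now I descend slowly.

>>> move_arm --increments '[{"offset": [-0.001,0.035,-0.0015],"yaw": 0,"jaw": 255},{"offset": [-0.0015,0.062,-0.0025],"yaw": 0,"jaw": 255},{"offset": [-0.0015,0.066,-0.0027],"yaw": 0,"jaw": 255},{"offset": [-0.0015,0.068,-0.0028],"yaw": 0,"jaw": 255},{"offset": [-0.0015,0.07,-0.0029],"yaw": 0,"jaw": 255},{"offset": [-0.0015,0.072,-0.003],"yaw": 0,"jaw": 255},{"offset": [-0.0015,0.0735,-0.003],"yaw": 0,"jaw": 255},{"offset": [-0.0015,0.0735,-0.003],"yaw": 0,"jaw": 255}]' --squeeze 30

```text
clock: 13.25
position: [0.5399, 0.3129, 0.1486]
ee_rot: [-0.537, 0.435, -0.458, 0.559]
ft_force: [0.8, 0.8, 1.4]
grip_width: 0.144
```

>>> move_arm --increments '[{"offset": [0,0.0015,0],"yaw": 0,"jaw": 255},{"offset": [0,0.0025,0],"yaw": 0,"jaw": 255},{"offset": [0,0.0035,0],"yaw": 0,"jaw": 255},{"offset": [0,0.0035,0],"yaw": 0,"jaw": 255}]'

```text
clock: 13.58
position: [0.5401, 0.3143, 0.1459]
ee_rot: [-0.536, 0.435, -0.458, 0.56]
ft_force: [-2.1, 3.3, 6.3]
grip_width: 0.147
```

```bash
python3 - <<'E'
from h import *
p=manip.camera("top");C=cloud(p);px=p["pixels"].astype(int)
d=(np.hypot(C[...,0]-.559,C[...,1]-.2176)<.045)&(C[...,2]>.07)&(C[...,2]<.2)&(C[...,1]<.25)&(px.max(-1)<60);print(np.round(np.c_[C[d]*1000,px[d]])[np.argsort(C[d][:,1])][:10])
print([(r["centre"],r["confidence"],at_z(p,r["centre"],.088)) for r in manip.spot_point(p,"brush_tip")])
E
python3 t.py .54 .3129 .2 -78.3; sleep 0; python3 t.py
```

```text
[[562. 218.  93.  51.  38.  29.]
 [564. 218.  92.  48.  37.  30.]
 [560. 218.  91.  58.  49.  44.]
 [562. 220.  94.  48.  34.  23.]
 [559. 220.  93.  50.  39.  30.]
 [564. 220.  93.  43.  31.  20.]
 [561. 221.  98.  47.  33.  21.]
 [559. 221.  97.  50.  37.  27.]
 [563. 222.  96.  45.  32.  21.]
 [559. 223.  99.  48.  34.  21.]]
[([158.8, 214.5], 0.73, array([0.55686982, 0.21918541, 0.088     ]))]
t 13.68 pos [0.5401 0.3143 0.146 ] ang -78.33 F [-1.1   2.71  5.6 ] w 0.148 q7 -0.34
[ 0.0015 -0.0539  0.0021] yaw -0.03
t 13.68 pos [0.5401 0.3143 0.146 ] ang -78.33 F [-1.1   2.71  5.6 ] w 0.148 q7 -0.34
```

The wrist reads 5.6 N with the tip on the grey face, 53 mm from the lap centre, so the dab is done. Next I lift and return.

>>> move_arm --increments '[{"offset": [0,-0.03,0.001],"yaw": 0,"jaw": 255},{"offset": [0,-0.07,0.002],"yaw": 0,"jaw": 255},{"offset": [0,-0.1,0.003],"yaw": 0,"jaw": 255},{"offset": [0,-0.1,0.003],"yaw": 0,"jaw": 255}]' --squeeze 45

```text
clock: 14.02
position: [0.5408, 0.3152, 0.2531]
ee_rot: [-0.533, 0.434, -0.459, 0.563]
ft_force: [1.1, 1.0, -0.5]
grip_width: 0.147
```

```bash
python3 t.py .5 -.02 .24 -110 .4905 -.3417 .2 -164.5
```

```text
t 14.02 pos [0.5408 0.3152 0.2531] ang -78.36 F [ 1.09  0.98 -0.49] w 0.147 q7 -0.35
[ 0.3201  0.0068 -0.1081] yaw 31.64
[ 0.6333  0.0424 -0.1844] yaw 86.14
```

>>> move_arm --increments '[{"offset": [0.32,0.007,-0.108],"yaw": 31,"jaw": 255},{"offset": [0.32,0.007,-0.108],"yaw": 31,"jaw": 255},{"offset": [0.32,0.007,-0.108],"yaw": 31,"jaw": 255},{"offset": [0.32,0.007,-0.108],"yaw": 31,"jaw": 255},{"offset": [0.32,0.007,-0.108],"yaw": 40,"jaw": 255},{"offset": [0.32,0.007,-0.108],"yaw": 50,"jaw": 255},{"offset": [0.32,0.007,-0.108],"yaw": 60,"jaw": 255},{"offset": [0.633,0.042,-0.184],"yaw": 86,"jaw": 255},{"offset": [0.633,0.042,-0.184],"yaw": 86,"jaw": 255},{"offset": [0.633,0.042,-0.184],"yaw": 86,"jaw": 255}]'

```text
clock: 14.85
position: [0.4996, -0.1017, 0.2268]
ee_rot: [0.161, -0.683, 0.684, -0.201]
ft_force: [1.3, 0.6, 0.0]
grip_width: 0.15
```

```bash
python3 t.py .4905 -.3417 .2 -164.5
```

```text
t 14.85 pos [ 0.4996 -0.1017  0.2268] ang -150.28 F [1.26 0.55 0.02] w 0.15 q7 -0.89
[0.1282 0.0233 0.2035] yaw 14.22
```

>>> move_arm --increments '[{"offset": [0.128,0.023,0.2035],"yaw": 14.2,"jaw": 255},{"offset": [0.128,0.023,0.2035],"yaw": 14.2,"jaw": 255},{"offset": [0.128,0.023,0.2035],"yaw": 14.2,"jaw": 255},{"offset": [0.128,0.023,0.2035],"yaw": 14.2,"jaw": 255},{"offset": [0.128,0.023,0.2035],"yaw": 14.2,"jaw": 255},{"offset": [0.128,0.023,0.2035],"yaw": 14.2,"jaw": 255},{"offset": [0.128,0.023,0.2035],"yaw": 14.2,"jaw": 255},{"offset": [0.128,0.023,0.2035],"yaw": 14.2,"jaw": 255},{"offset": [0.128,0.023,0.2035],"yaw": 14.2,"jaw": 255}]'

```text
clock: 15.6
position: [0.4904, -0.3414, 0.1998]
ee_rot: [-0.076, 0.702, -0.698, 0.115]
ft_force: [0.6, 1.3, -1.3]
grip_width: 0.148
```

```bash
python3 - <<'E'
from fit import *
o=manip.get_obs();p=manip.camera("top");fit(p,o["position"],-164.5,.13,.09)
E
python3 t.py .4905 -.3417 .095 -164.5 .4905 -.3417 .05 -164.5
```

```text
10 6 lat -5.4 ztop [198.  199.3]
20 33 lat -2.7 ztop [192.9 197.2]
30 22 lat -5.0 ztop [185.2 189.7]
t 15.7 pos [ 0.4912 -0.3402  0.2002] ang -164.39 F [ 0.28  0.44 -1.56] w 0.154 q7 -0.52
[0.007 0.105 0.001] yaw 0.11
[0.0095 0.1499 0.0009] yaw 0.11
```

>>> move_arm --increments '[{"offset": [0.003,0.04,0.001],"yaw": 0.1,"jaw": 255},{"offset": [0.005,0.08,0.001],"yaw": 0.1,"jaw": 255},{"offset": [0.007,0.105,0.001],"yaw": 0.1,"jaw": 255},{"offset": [0.0072,0.11,0.001],"yaw": 0.1,"jaw": 255},{"offset": [0.0074,0.114,0.001],"yaw": 0.1,"jaw": 255},{"offset": [0.0076,0.118,0.001],"yaw": 0.1,"jaw": 255},{"offset": [0.0078,0.122,0.001],"yaw": 0.1,"jaw": 255},{"offset": [0.008,0.126,0.001],"yaw": 0.1,"jaw": 255}]' --squeeze 20

```text
clock: 16.37
position: [0.4935, -0.3417, 0.0769]
ee_rot: [-0.074, 0.702, -0.699, 0.118]
ft_force: [0.9, 1.0, 8.5]
grip_width: 0.151
```

```bash
python3 - <<'E'
from h import *
P=[manip.camera("side"),manip.camera("top")]
a=P[0]["pixels"][60:180,250:410];b=P[1]["pixels"][190:310,330:490]
cv2.imwrite("pics/r1.png",cv2.resize(np.hstack([a,b])[:,:,::-1],(800,300),interpolation=cv2.INTER_CUBIC))
E
python3 t.py .4905 -.3417 .05 -164.5
```

```text
t 16.47 pos [ 0.4928 -0.3417  0.0762] ang -164.4 F [-0.2   0.38  4.59] w 0.147 q7 -0.42
[ 0.0038  0.026  -0.0007] yaw 0.1
```

View pics/r1.png

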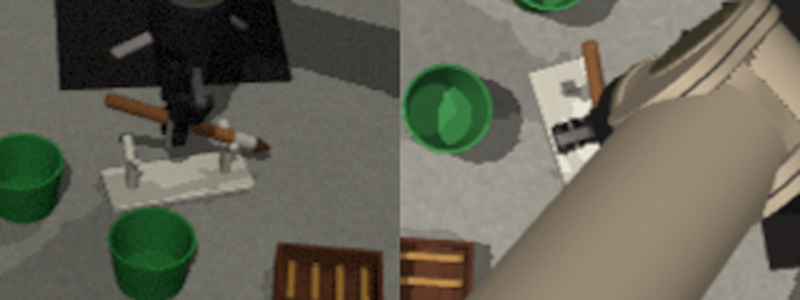

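In the side panel the brush rests on the tip-side fork at (225,150) and the handle is up at (110,100). I keep pressing to level it.

>>> move_arm --increments '[{"offset": [0,0.004,0],"yaw": 0,"jaw": 255},{"offset": [0.001,0.008,0],"yaw": 0,"jaw": 255},{"offset": [0.001,0.012,0],"yaw": 0,"jaw": 255},{"offset": [0.002,0.016,0],"yaw": 0,"jaw": 255},{"offset": [0.003,0.02,0],"yaw": 0,"jaw": 255},{"offset": [0.003,0.024,0],"yaw": 0,"jaw": 255},{"offset": [0.003,0.026,0],"yaw": 0,"jaw": 255},{"offset": [0.003,0.026,0],"yaw": 0,"jaw": 255}]'

```text
clock: 17.13
position: [0.4934, -0.3418, 0.0511]
ee_rot: [-0.074, 0.701, -0.699, 0.119]
ft_force: [1.3, 1.0, 6.0]
grip_width: 0.149
```

```bash
cat > bs.py <<'E'
from h import *
p=manip.camera("side");C=cloud(p);px=p["pixels"].astype(int)
m=(np.hypot(C[...,0]-.48,C[...,1]+.345)<.14)&(C[...,2]>.03)&(C[...,2]<.15)&(px[...,0]-px[...,2]>35)
q=C[m];u=np.array([.963,.268]);s=(q[:,:2]-[.48,-.344])@u;l=(q[:,:2]-[.48,-.344])@[-u[1],u[0]]
for a in np.arange(-.11,.1,.02):
    k=(s>=a)&(s<a+.02)
    if k.sum()>2: print(round(a*1000+10),k.sum(),"lat",round(np.median(l[k])*1000,1),"z",round(np.median(q[k,2])*1000,1))
print([(n,r["centre"],round(r["confidence"],2),np.round(at_z(p,r["centre"],.05),4)) for n in("brush","brush_tip") for r in manip.spot_point(p,n)[:1]])
E
python3 bs.py; python3 t.py .4905 -.3417 .049 -164.5
```

```text
-80 5 lat 1.4 z 50.5
-60 3 lat 2.3 z 51.6
-40 45 lat 1.5 z 55.6
-20 21 lat 2.3 z 56.9
20 14 lat 2.6 z 67.8
40 40 lat 1.2 z 67.9
60 46 lat 0.9 z 71.0
80 47 lat 0.7 z 75.1
100 9 lat 2.6 z 76.5
[('brush', [323.3, 116.3], 0.61, array([ 0.4837, -0.3504,  0.05  ])), ('brush_tip', [363.5, 114.5], 0.83, array([ 0.3823, -0.3614,  0.05  ]))]
t 17.28 pos [ 0.4933 -0.3419  0.0514] ang -164.34 F [1.9  2.36 5.06] w 0.15 q7 -0.39
[ 0.0028  0.0022 -0.0009] yaw 0.16
```

>>> move_arm --increments '[{"offset": [0,0.003,0],"yaw": 0,"jaw": 255},{"offset": [0,0.006,0],"yaw": 0,"jaw": 255},{"offset": [0.001,0.009,0],"yaw": 0,"jaw": 255},{"offset": [0.001,0.011,0],"yaw": 0,"jaw": 255},{"offset": [0.001,0.011,0],"yaw": 0,"jaw": 255}]'

```text
clock: 17.7
position: [0.4944, -0.3417, 0.0413]
ee_rot: [-0.073, 0.701, -0.699, 0.12]
ft_force: [0.6, 3.0, 6.4]
grip_width: 0.146
```

```bash
python3 bs.py; python3 t.py .4905 -.3417 .049 -164.5
```

```text
-80 9 lat 1.1 z 56.4
-40 42 lat 1.5 z 55.4
-20 20 lat 3.0 z 53.1
20 13 lat 1.0 z 55.8
40 39 lat 1.4 z 55.2
60 41 lat 1.4 z 55.3
80 40 lat 1.5 z 56.5
100 13 lat 0.2 z 56.4
[('brush', [322.6, 117.4], 0.65, array([ 0.4854, -0.3461,  0.05  ])), ('brush_tip', [364.1, 111.8], 0.58, array([ 0.3803, -0.3718,  0.05  ]))]
t 17.85 pos [ 0.4944 -0.3417  0.0413] ang -164.3 F [0.18 2.91 5.65] w 0.15 q7 -0.38
[ 0.0032 -0.0079 -0.001 ] yaw 0.2
```

The brush is level in both forks. Releasing and retreating.

>>> move_arm --increments '[{"offset": [0,-0.003,0],"yaw": 0,"jaw": 225},{"offset": [0,-0.003,0],"yaw": 0,"jaw": 180},{"offset": [0,-0.003,0],"yaw": 0,"jaw": 100},{"offset": [0,-0.003,0],"yaw": 0,"jaw": 0},{"offset": [0,-0.003,0],"yaw": 0,"jaw": 0},{"offset": [0,-0.003,0],"yaw": 0,"jaw": 0},{"offset": [0,-0.003,0],"yaw": 0,"jaw": 0},{"offset": [0,-0.003,0],"yaw": 0,"jaw": 0},{"offset": [0,-0.003,0],"yaw": 0,"jaw": 0}]'

```text
clock: 18.6
position: [0.4941, -0.3417, 0.0442]
ee_rot: [-0.073, 0.701, -0.699, 0.12]
ft_force: [0.4, 0.4, 0.1]
grip_width: 0.998
```

>>> move_arm --increments '[{"offset": [0,-0.02,0],"yaw": 0,"jaw": 0},{"offset": [0,-0.04,0],"yaw": 0,"jaw": 0},{"offset": [0,-0.07,0],"yaw": 0,"jaw": 0},{"offset": [0,-0.11,0],"yaw": 0,"jaw": 0},{"offset": [0,-0.15,0],"yaw": 0,"jaw": 0},{"offset": [0,-0.18,0],"yaw": 0,"jaw": 0},{"offset": [0,-0.18,0],"yaw": 0,"jaw": 0}]'

```text
clock: 19.18
position: [0.4839, -0.3462, 0.2305]
ee_rot: [0.07, -0.7, 0.701, -0.122]
ft_force: [0.3, -0.4, -1.0]
grip_width: 0.994
```

```bash
python3 bs.py; python3 t.py
python3 - <<'E'
from h import *
import pickle
P0=pickle.load(open("P.pkl","rb"))["side"];p=manip.camera("side");save(p,"end",(170,60,430,260),3)
for q in("pot","jar","dop_box","bottle"): print(q,[np.round(r["bbox"]) for r in manip.recognise(p,q)])
E
```

```text
-80 10 lat 1.0 z 55.7
-40 40 lat 1.8 z 54.7
-20 40 lat 1.2 z 55.1
0 39 lat 1.5 z 53.9
20 41 lat 1.6 z 54.9
40 41 lat 1.9 z 55.4
60 37 lat 1.4 z 55.4
80 40 lat 2.9 z 55.4
100 18 lat 2.8 z 54.7
[('brush', [322.4, 119.2], 0.67, array([ 0.4859, -0.3393,  0.05  ])), ('brush_tip', [364.9, 109.7], 0.59, array([ 0.3779, -0.38  ,  0.05  ]))]
t 19.33 pos [ 0.4826 -0.3436  0.2237] ang -164.29 F [ 0.11 -0.11 -0.32] w 0.998 q7 -0.52
pot [array([356., 206., 397., 248.]), array([374., 263., 419., 305.]), array([240., 111., 276., 152.]), array([294., 141., 328., 180.]), array([298., 186., 330., 228.])]
jar [array([219., 148., 247., 182.])]
dop_box [array([355., 158., 402., 191.])]
bottle [array([185., 196., 214., 239.])]
```

View pics/end.png

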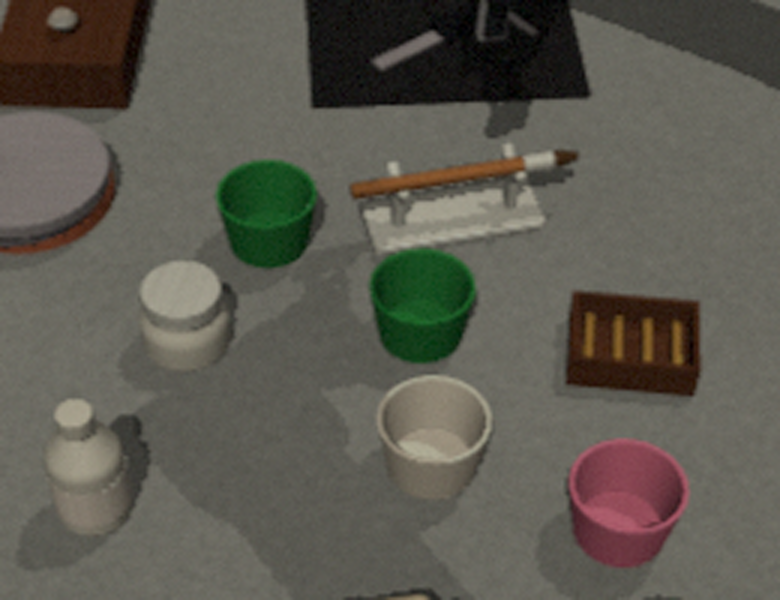

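The brush lies level in both forks, bristles on the original side at (570,157). The pot is upright and nothing else has moved. Handing in.

```bash
python3 -c "
from workcell import manip
print(manip.hand_in())"
```

```text
the job is handed in; nothing more can be done
None
```

The job is done and handed in at about 19 s of the 61 s allowed; the hand-in gives no verdict.

- **Tilt:** The tool only points straight down, so I gripped the brush mid-handle and pressed the handle on the machine's right wall. That pivoted it about 33° tip-down.
- **Dip:** The tip went into the white pot, with depth readings of its upper surface about 20 mm above the bench (limit 30 mm). That figure is an estimate: the depth was noisy, and an earlier, shallower position read about 22–25 mm. The handle touched the pot rim with about 5 N.
- **Dab:** The tip pressed the grey face 53 mm from the lap's centre, with about 6 N at the wrist.
- **Return:** I pressed the brush level in both forks and released it. The last checks show the handle top level at about 55 mm, within 3 mm of the starting line, with the bristles at the original end. The pot is upright, and the pot, jar and box are within 2 pixels of where they started. For the bottle I had no reliable starting box to compare (its only one was false). Two low-confidence starting boxes labelled jar and box, which look to be on the bottle, match its final position within 3 pixels.

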